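# Level and lock the rotating board frame

### The arm

A 7-joint arm with a two-finger parallel gripper is mounted at the origin on a cart in front of the work surface, level with it; the furniture and walls round the work are solid. World frame = base frame: x ahead of the robot, y to its left, z up, the work surface at z = 0. Lengths are in m, angles in rad, forces in N, time in s.
With the tool pointing down it reaches from about 0.4 to 0.9 m from the base axis. Payload 5.5 kg.
Tool frame: the origin (TCP) lies at the very end of the fingers, on their centre line; the grasp point (between the pads) lies behind it (robot.tcp_to_grasp is the z of the grasp point in the tool frame, in m); z points along the fingers, y is the direction in which the jaws open and shut (so a half turn about z gives the same grasp; the last joint's range is limited). The gripper opens to 85 mm and grips with 20 to 120 N. Pads are 22 mm wide; open, the fingers measure 114 mm over their backs; the gripper's body (76 mm by 85 mm) begins 54 mm behind the grasp point. The pads swing forward as they close: fully open they stand 13 mm farther back than shut.
Start: joints at [1.595, 0.501, -0.427, 1.55, 0.221, 1.138, -0.21], TCP at [0.154, -0.632, 0.195] pointing down, gripper open.
Joint ranges: [-2.88, 2.88], [-0.31, 2.03], [-1.54, 1.56], [0.2, 2.42], [-1.41, 4.55], [0.19, 2.02], [-2.57, 2.57]. Speed limits (rad/s): [2.57, 2.57, 3.14, 3.14, 3.14, 3.14, 3.14].

### API

Orientations are given as a unit quaternion [w, x, y, z].
In Python, from rig import robot gives the robot as it stands. The module is installed in compiled form; this text tells all that it offers.
- The arm moves only by the tool arm_command, never from a script. Its argument "series" is a list of rows, each a list of 7 numbers: the shift along the tool's x, y, z in mm, then the turn, a rotation vector about the tool's x, y, z in degrees, then the opening, from 0 (shut) to 1 (fully open). A call has exactly 10 rows; each row shifts and turns the commanded pose from where the row before left it, along the tool's axes as they then stand; what a row does not reach is not made up. A row lasts 1/10 s, in which the tool goes at most 50 mm and 8.59 degrees, less where a joint would pass 70% of its speed; a pose out of reach is approached as far as the arm can. A call with a gripper value outside its range is refused whole. The fingers move at their own pace and stop on an object; "grip_force" is the grip in N (left out, the last holds). Time passes only in rows, so rows that do not move let the fingers close, or fill a call up. It gives the time, the measured TCP pose, the force and the opening at its end, in the units of the state.
- robot.observe(): the state, without advancing time (a new reading comes with each control period).
- robot.snapshot(name): name is "side" or "top" or "wrist"; returns a dict with "color" (384x512x3 uint8, red, green, blue), "K" (3x3 intrinsics, pixels), "eye" and "attitude" of the camera in the world; the wrist camera has in their place "mount" (4x4, takes a point from camera to tool coordinates, whose origin is the TCP and whose axes are the flange's). Camera axes: x right, y down, z forward; pixel columns grow to the right and rows downward; lengths in m; the calibration is good to about 2 mm. A picture is of the moment at which its call begins: read the wrist's pose just before it. There is no depth.
- robot.close_job(): hands the job in, once; it reports no verdict.
The state is a dict: "t": time; "joint_pos": joint angles; "qvel": joint speeds; "joint_efforts": joint torques, N m; "position": TCP position; "eef_rot": TCP orientation; "ft_force": force on the tool from outside, world axes, zero at the start; "ft_torque": the same for the moment, N m; "grip_width": finger opening in m.
Only numpy, scipy, OpenCV 4.12 (cv2) and the standard library are available. Lean on these libraries where they do the work, as an engineer would, in place of code of your own. Each camera call takes 0.05 s, during which the arm holds its last target.

### The job

The circuit board is clamped in a rotating assembly frame that stands tilted towards you; it is to be locked level for soldering. Using only the fingertips or the outside of the fingers, press the raised far rail of the frame down until the frame is level, so that the red-marked slot of the disc lines up with the locking bar, then push the bar's black knob fully in so that the bar goes through that slot and locks the frame. Do not grip or pinch anything, do not press on the circuit board, and leave the things standing round the fixture where they are.

Things in the scene. Friction and masses are not known exactly. Their poses are not given: they have to be found in the camera images.
- stand: Fixture stand, fixed to the bench: blue base 130 x 268 mm, 12 mm high, with two dark grey uprights. Origin on the bench surface under the middle of the frame; x points away from the robot, across the frame; y left along the turning axis, towards the locking bar; z up. The axis is 105 mm above the bench. Uprights at y = -96 to -84 mm (138 mm high) and +84 to +96 mm (168 mm high).
- cradle (a joint): Tilt of the frame, rad: 0 level, positive with the far rail (+x side) up; range -0.9 to 0.9. Balanced and stiff: it stays where it is left and turns under about 2 to 3 N on a rail. Two rails along y, 148 mm long, 14 mm wide, 10 mm thick, lie 70 mm before and behind the turning axis, their mid-height level with it.
- far_rail (a point): Middle of the flat top face of the far rail, 70 mm from the turning axis and 5 mm above the rail's middle; its x lies across the rail, its z is normal to the frame. With the frame level it stands 110 mm above the bench, at x = 70 mm, y = 0 of the stand. The rail's top is bare over its whole length.
- disc (a point): Centre of the steel disc, 100 mm across, 6 mm thick, on the axis at y = 105 mm of the stand; it turns with the frame. A 14 mm wide slot, 20 mm deep from the rim, every 45 degrees; a red dot marks the one that points straight up when the frame is level. The 10 mm bar crosses 41 mm above the axis and enters within about 0.05 rad of level; its tapered nose helps from a little farther off.
- lock_bar (a joint): How far the locking bar has been pushed in, in m: 0 fully out, 0.026 fully home (a stop). It needs about 3 N to slide and stays where it is left. It meets the disc after about 6 mm; off the slot the disc stops it there.
- knob_face (a point): Middle of the outer flat face of the bar's black mushroom knob (28 mm across, 20 mm long), 146 mm above the bench; its y points outwards along the bar, as y of the stand. Pushing it in moves it along -y of the stand, from y = 188 mm (fully out) to 162 mm (home), at x = 0.
- guide (a point): Middle of the top of the aluminium guide block in which the bar slides, fixed on the stand at x = 0, y = 128 mm; the block is 30 mm wide in x, 24 mm long in y and 168 mm high.
- board: The green circuit board, 50 mm (across the frame) x 70 mm (along it), 9 mm high with its parts, clamped between two black jaws, which join the two rails, in the middle of the frame; origin at the centre of its underside, on the turning axis. Its far edge is 38 mm from the far rail. Not to be pressed on.
- transformer: Small transformer, dark core with a yellow winding, 30 x 42 mm, 36 mm high, standing loose behind the left part of the fixture; origin at the centre of its foot. Leave it alone.
- heatsink: Finned bare-metal heatsink, 30 x 45 mm, 23 mm high, lying loose behind the fixture, to the right of the transformer; origin at the centre of its underside. Leave it alone.
- tweezers0: Steel tweezers, 126 mm long, 13 mm wide, 10 mm high, lying loose on the bench in front of the fixture; origin at the centre of the underside. Leave them alone.

How it is judged:
On the way, in this order (a step that is already met when the one before it is completed fails the run):
1. the frame is pressed level (within 0.1 rad), the marked slot in line with the bar (value of joint cradle between -0.1 and 0.1 rad), for 0.1 s.
2. the bar is pushed through the slot, home to within 2 mm (value of joint lock_bar above 0.024 m), for 0.1 s.
At the end, for the whole second after the job is handed in: The frame is level within 0.07 rad and at rest, and the locking bar is through the red-marked slot, pushed in to within 3 mm of its stop (value of joint lock_bar above 0.023 m and value of joint cradle between -0.07 and 0.07 rad and velocity of joint cradle between -0.05 and 0.05 rad/s); the robot touches nothing.
It fails at once if the circuit board is pressed on (over 2 N) (contact force between any of the fingers, the arm and board above 2 N).
It fails at once if the bar's knob is gripped: the grasp point between the fingers is at the knob (y of the grasp point in the frame of knob_face between -0.022 and 0 m and x of the grasp point in the frame of knob_face between -0.012 and 0.012 m and z of the grasp point in the frame of knob_face below 0.016 m and contact force between the fingers and lock_bar above 5 N).
It fails at once if the frame is gripped or lifted from below: the fingers press on it while the grasp point between them is down at the level of its rails (z of the grasp point in the frame of far_rail between -0.06 and 0.008 m and contact force between the fingers and cradle above 5 N).
It fails at once if a thing standing round the fixture is moved by more than 15 mm or lifted (distance of any of transformer, heatsink, tweezers0 from where it was at the start of the episode above 0.015 m).
It also fails if it takes over 38 s, if anything falls off the work surface, if the arm or the gripper's body presses on something with over 40 N, if the wrist force passes 120 N, or if a joint passes its speed limit or range.

## Working session

There is one attempt and no reset: what is moved stays moved. The work goes in short steps, Python scripts to look and compute and a tool call to move; the robot and the scene stay as the last step left them, time stands still between calls to the robot, and variables do not carry over. Pictures are saved under pics/ and viewed, and the job is handed in when it is done.

Besides the shell and the picture viewer there is one more tool, called after "Emit:" as name(argument=value, ...), one argument or row to a line, values as JSON. arm_command: Moves the arm, as the interface text tells. Its arguments: {"type":"object","properties":{"series":{"type":"array","items":{"type":"array","items":{"type":"number"}}},"grip_force":{"type":"number"}},"required":["series"]}

```bash
mkdir -p pics
python3 - <<'E'
from rig import robot
import cv2,numpy as np,pickle
s=robot.observe()
print({k:np.round(v,3) for k,v in s.items()}, robot.tcp_to_grasp)
for n in("side","top"):
    d=robot.snapshot(n); cv2.imwrite(f"pics/{n}0.png",d["color"][:,:,::-1]); pickle.dump(d,open(f"{n}0.pkl","wb"))
    print(n,d["K"],d["eye"],d["attitude"])
E
```

```text
{'t': np.float64(0.0), 'joint_pos': array([ 1.595,  0.502, -0.427,  1.551,  0.221,  1.138, -0.21 ]), 'qvel': array([ 0.001,  0.001, -0.001, -0.   , -0.001, -0.   , -0.001]), 'joint_efforts': array([ 1.0000e-03, -5.6951e+01, -5.8160e+00, -2.8094e+01,  1.1000e-02,
        1.2000e-02, -0.0000e+00]), 'position': array([ 0.154, -0.631,  0.194]), 'eef_rot': array([-0.001,  0.993,  0.119, -0.   ]), 'ft_force': array([-0.17 , -0.458,  0.192]), 'ft_torque': array([0.022, 0.023, 0.032]), 'grip_width': np.float64(0.086)} -0.0187
side [[449.57948896   0.         251.39043399]
 [  0.         449.57948896 189.23264541]
 [  0.           0.           1.        ]] [ 0.23854459 -0.90241533  0.55123421] [-0.51172245  0.8372852  -0.16578191  0.09803053]
top [[399.28065342   0.         259.08846554]
 [  0.         399.28065342 190.70673111]
 [  0.           0.           1.        ]] [ 0.40729279 -0.16299186  0.95591322] [-0.06450605  0.70892779 -0.69973325  0.06028047]
```

View pics/side0.png

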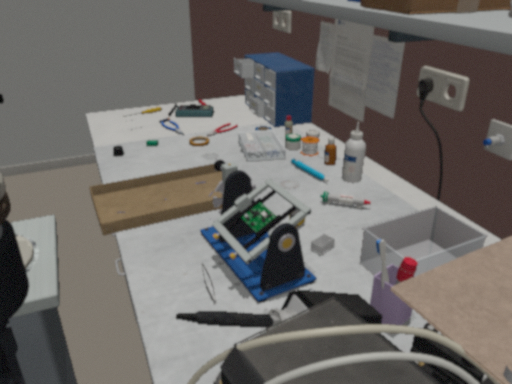

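View pics/top0.png

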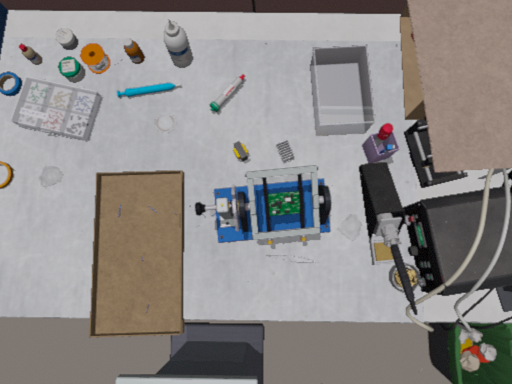

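```bash
cat > h.py <<'E'
import numpy as np,cv2,pickle
from scipy.spatial.transform import Rotation as R
def q2R(q): return R.from_quat([q[1],q[2],q[3],q[0]]).as_matrix()
def proj(d,P):
    P=np.atleast_2d(P); c=(P-d["eye"])@q2R(d["attitude"]); u=c@d["K"].T; return u[:,:2]/u[:,2:]
def ray(d,px):
    r=q2R(d["attitude"])@np.linalg.inv(d["K"])@np.array([px[0],px[1],1.]); return r
def onz(d,px,z):
    r=ray(d,px); return d["eye"]+r*(z-d["eye"][2])/r[2]
E
python3 - <<'E'
from h import *
t=pickle.load(open("top0.pkl","rb")); s=pickle.load(open("side0.pkl","rb"))
print(proj(t,[[0,0,0],[.5,0,0],[.5,-.2,0],[.154,-.632,.195]]),proj(s,[[.5,0,0],[.5,-.2,0]]))
for n,d,(a,b,c,e) in(("top",t,(185,140,345,270)),("side",s,(190,150,350,310))):
    im=d["color"][b:e,a:c,::-1]; cv2.imwrite(f"pics/{n}0z.png",cv2.resize(im,None,fx=4.8 if n=="top" else 3.7,fy=4.6 if n=="top" else 3.7,interpolation=cv2.INTER_CUBIC))
E
```

```text
[[183.93143796 450.7332648 ]
 [193.62945729 221.8625207 ]
 [276.96446083 222.94547096]
 [526.26126342 412.17603097]] [[211.55999627 215.6824826 ]
 [241.41456554 261.68431682]]
```

View pics/top0z.png

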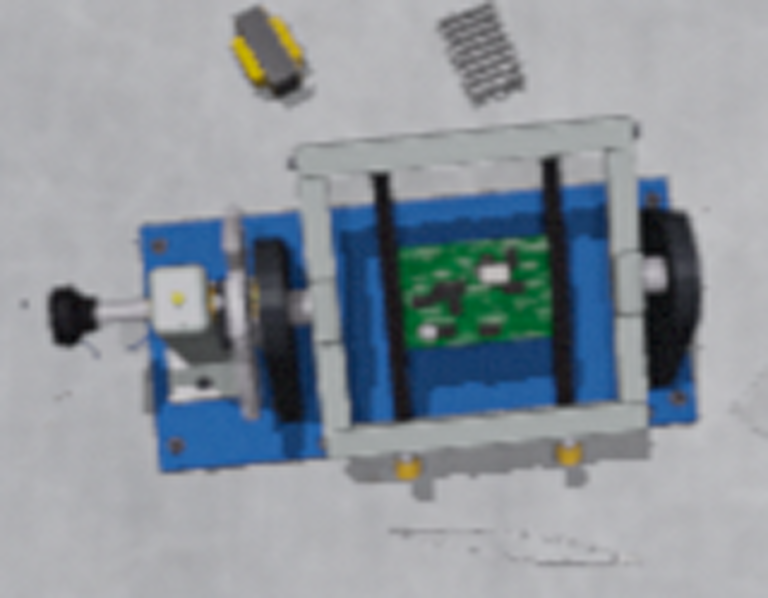

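View pics/side0z.png

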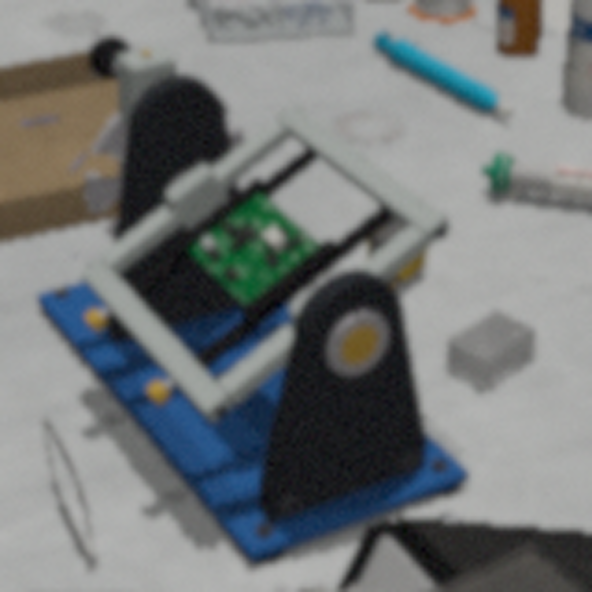

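```bash
cat > fit.py <<'E'
from h import *
from scipy.optimize import least_squares
t=pickle.load(open("top0.pkl","rb")); s=pickle.load(open("side0.pkl","rb"))
zt=lambda x,y:(185-.4+x/4.8,140-.4+y/4.6); zs=lambda x,y:(190-.4+x/3.7,150-.4+y/3.7)
F=[((65,134,12),t,zt(140,226)),((65,-134,12),t,zt(668,178)),((-65,134,12),t,zt(160,472)),((-65,-134,12),t,zt(696,420)),
((0,128,168),t,zt(178,298)),((0,178,146),t,zt(72,316)),
((-65,134,12),s,zs(42,300)),((-65,-134,12),s,zs(253,562)),((65,-134,12),s,zs(466,478))]
C=[((77,74,5),t,zt(293,150)),((77,-74,5),t,zt(634,120)),((63,74,5),t,zt(296,172)),((63,-74,5),t,zt(634,143)),
((-63,74,5),t,zt(330,432)),((-77,74,5),t,zt(335,460)),((-77,-74,5),t,zt(648,430)),
((77,74,5),s,zs(287,112)),((77,-74,5),s,zs(445,225)),((-77,74,5),s,zs(88,272)),((-77,-74,5),s,zs(213,408))]
def model(p):
    Rz=R.from_euler('z',p[2]).as_matrix(); o=np.array([p[0],p[1],0]); out=[]
    A=R.from_euler('y',-p[3]).as_matrix()
    for P,d,px in F: out.append(proj(d,o+Rz@(np.array(P)/1e3))[0]-px)
    for P,d,px in C: out.append(proj(d,o+Rz@(A@(np.array(P)/1e3)+[0,0,.105]))[0]-px)
    return np.array(out)
r=least_squares(lambda p:model(p).ravel(),[.55,-.2,0,.4],loss='soft_l1')
print(r.x); print(np.round(model(r.x),1))
o=np.array([r.x[0],r.x[1],0]);Rz=R.from_euler('z',r.x[2]).as_matrix()
np.save("pose.npy",r.x)
for n,P in dict(knob=(0,.188,.146),knobin=(0,.162,.146),farlevel=(.07,0,.11)).items(): print(n,o+Rz@np.array(P))
A=R.from_euler('y',-r.x[3]).as_matrix()
print("far now",o+Rz@(A@[.07,0,.005]+[0,0,.105]))
for n,x,y,z in(("trans",268,45,.03),("heats",482,52,.02),("tw",510,543,0.005)): print(n,onz(t,zt(x,y),z),Rz.T@(onz(t,zt(x,y),z)-o))
E
python3 fit.py
```

```text
[ 0.53307659 -0.20902905  0.11042834  0.48370264]
[[ 9.  -1.4]
 [ 9.6 -1.6]
 [ 9.3 -0.7]
 [10.9 -0.5]
 [-0.7  0.2]
 [-1.9  0.1]
 [ 1.8  2.1]
 [ 5.2  4.3]
 [ 8.   3.8]
 [-0.2  0.2]
 [-0.6 -0.1]
 [-0.2  1.8]
 [-0.3  1.4]
 [-1.6  0.5]
 [-2.1  0.3]
 [-0.3  0.3]
 [ 1.1 -3.7]
 [-0.7 -3.9]
 [-3.2 -1.2]
 [-3.3 -0.1]]
knob [ 0.51235823 -0.02217416  0.146     ]
knobin [ 0.51522353 -0.0480158   0.146     ]
farlevel [ 0.60265022 -0.20131477  0.11      ]
far now [ 0.59235752 -0.20245602  0.14198061]
trans [ 0.67279071 -0.11017515  0.03      ] [0.14975722 0.08285472 0.03      ]
heats [ 0.67314954 -0.21775377  0.02      ] [ 0.13825827 -0.02410818  0.02      ]
tw [ 0.41835254 -0.23285886  0.005     ] [-0.1166514 -0.0110416  0.005    ]
```

```bash
sed -i "s/for P,d,px in F: out/for P,d,px in F: P=np.array(P)+[0,p[4]*1000*(P[2]==12),0]; out/; s/\[.55,-.2,0,.4\]/[.55,-.2,0,.4,.02]/" fit.py; python3 fit.py
```

```text
[ 0.53394229 -0.2111576   0.1143323   0.47791658  0.02372851]
[[-0.  -0.5]
 [ 0.6 -1.2]
 [ 0.3  0.2]
 [ 1.9 -0.1]
 [ 0.4 -0. ]
 [-0.8  0.1]
 [-1.9 -2.4]
 [-0.3 -3.1]
 [ 1.6 -2.8]
 [ 0.7 -0.1]
 [ 0.3 -0.7]
 [ 0.8  1.5]
 [ 0.6  0.8]
 [-0.5  0.3]
 [-1.   0.1]
 [ 0.8 -0.2]
 [ 1.8 -3.3]
 [ 0.4 -3.5]
 [-2.7 -0.8]
 [-2.2  0.4]]
knob [ 0.51249461 -0.02438502  0.146     ]
knobin [ 0.51546078 -0.05021527  0.146     ]
farlevel [ 0.60348527 -0.20317176  0.11      ]
far now [ 0.59340869 -0.20432889  0.14163489]
trans [ 0.67279071 -0.11017515  0.03      ] [0.14946232 0.08448286 0.03      ]
heats [ 0.67314954 -0.21775377  0.02      ] [ 0.13754588 -0.02243434  0.02      ]
tw [ 0.41835254 -0.23285886  0.005     ] [-0.11731083 -0.0083727   0.005     ]
```

Emit:
arm_command(
  series=[
    [0,0,-30,0,0,7.1,0],
    [20,-25,-20,0,0,0,0],
    [25,-30,0,0,0,0,0],
    [30,-35,0,0,0,0,0],
    [30,-35,0,0,0,0,0],
    [30,-35,0,0,0,0,0],
    [30,-35,0,0,0,0,0],
    [30,-35,0,0,0,0,0],
    [30,-35,0,0,0,0,0],
    [30,-30,0,0,0,0,0],
  ],
  grip_force=40,
)

```text
t: 1.1
position: [0.3737, -0.307, 0.2451]
eef_rot: [0.0, 0.998, 0.058, -0.0]
ft_force: [0.3, -0.5, -0.2]
grip_width: 0.0001
```

```bash
cat > to.py <<'E'
# tool-frame delta to a stand-frame target
from h import *; import sys
from rig import robot
p=np.load("pose.npy"); Rz=R.from_euler('z',p[2]).as_matrix(); o=np.array([p[0],p[1],0])
s=robot.observe(); T=q2R(s["eef_rot"])
print("tcp in stand",np.round(1e3*(Rz.T@(s["position"]-o)),1),"t",s["t"],"F",np.round(Rz.T@s["ft_force"],1),"w",s["grip_width"])
for a in sys.argv[1:]:
    P=o+Rz@(np.array(eval(a))/1e3); print(a,"tool delta mm",np.round(1e3*T.T@(P-s["position"]),1),"yawerr deg",np.degrees(np.arctan2(T[1,0],T[0,0])-p[2]))
E
python3 to.py "[70,0,220]"
cat > look.py <<'E'
from h import *; import sys
from rig import robot
s=robot.observe()
for n in sys.argv[2:]:
    d=robot.snapshot(n)
    if n=="wrist":
        M=d["mount"]; T=q2R(s["eef_rot"]); d["eye"]=s["position"]+T@M[:3,3]; q=R.from_matrix(T@M[:3,:3]).as_quat(); d["attitude"]=[q[3],*q[:3]]; print(np.round(M,3))
    pickle.dump(d,open(f"{n}{sys.argv[1]}.pkl","wb")); cv2.imwrite(f"pics/{n}{sys.argv[1]}.png",cv2.resize(d["color"][:,:,::-1],None,fx=1.5,fy=1.5,interpolation=cv2.INTER_CUBIC))
E
python3 look.py 1 wrist
```

```text
tcp in stand [-170.1  -76.9  245.1] t 1.1 F [ 0.2 -0.5 -0.2] w 0.00012665962645530104
[70,0,220] tool delta mm [240.2 -76.7  25. ] yawerr deg 0.058898509832064475
[[ 0.001 -0.95  -0.311  0.08 ]
 [ 1.     0.001 -0.     0.001]
 [ 0.    -0.311  0.95  -0.179]
 [ 0.     0.     0.     1.   ]]
```

View pics/wrist1.png

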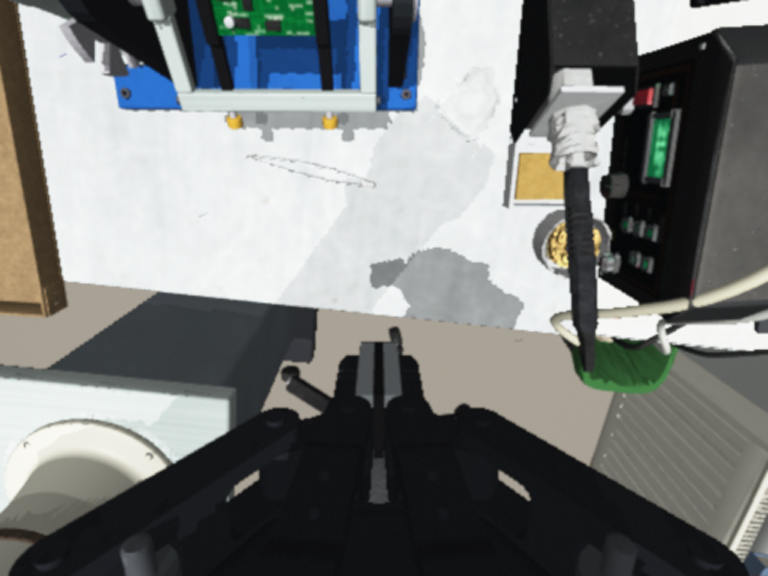

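Run:
```python
from h import *
p=np.load("pose.npy"); d=pickle.load(open("wrist1.pkl","rb")); Rz=R.from_euler('z',p[2]).as_matrix(); o=np.array([p[0],p[1],0])
for y in(134,-134): print(proj(d,o+Rz@(np.array([-65,y+23.7,12])/1e3))*1.5)
for th in (.45,.478,.5):
  A=R.from_euler('y',-th).as_matrix()
  for y in(74,-74): print(th,[np.round(proj(d,o+Rz@(A@(np.array([x,y,5])/1e3)+[0,0,.105]))*1.5,1) for x in (-63,-77)])
```

```text
[[116.31108728 108.7903174 ]]
[[414.77543976 109.33491935]]
0.45 [array([[172.9,  93.7]]), array([[179. , 112.5]])]
0.45 [array([[373.6,  94.1]]), array([[373.7, 112.9]])]
0.478 [array([[173.8,  93. ]]), array([[180. , 111.5]])]
0.478 [array([[373.6,  93.4]]), array([[373.7, 111.9]])]
0.5 [array([[174.5,  92.4]]), array([[180.8, 110.7]])]
0.5 [array([[373.6,  92.7]]), array([[373.7, 111. ]])]
```

Emit:
arm_command(
  series=[
    [20,-5,0,0,0,0,0],
    [25,-8,0,0,0,0,0],
    [30,-10,0,0,0,0,0],
    [30,-10,0,0,0,0,0],
    [30,-10,0,0,0,0,0],
    [30,-10,0,0,0,0,0],
    [30,-10,0,0,0,0,0],
    [25,-8,5,0,0,0,0],
    [15,-4,10,0,0,0,0],
    [5,-2,10,0,0,0,0],
  ],
)

```text
t: 2.15
position: [0.6041, -0.2038, 0.2192]
eef_rot: [-0.001, 0.998, 0.059, 0.0]
ft_force: [0.1, -0.3, -0.3]
grip_width: 0.0006
```

Emit:
arm_command(
  series=[
    [0,0,10,0,0,0,0],
    [0,0,14,0,0,0,0],
    [0,0,15,0,0,0,0],
    [0,0,15,0,0,0,0],
    [0,0,10,0,0,0,0],
    [0,0,8,0,0,0,0],
    [0,0,8,0,0,0,0],
    [0,0,8,0,0,0,0],
    [0,0,6,0,0,0,0],
    [0,0,5,0,0,0,0],
  ],
)

```text
t: 3.15
position: [0.6029, -0.2052, 0.1208]
eef_rot: [-0.0, 0.998, 0.057, 0.0]
ft_force: [0.6, -0.3, 0.4]
grip_width: 0.0001
```

```bash
python3 to.py "[70,0,110]"; python3 look.py 2 wrist side
```

```text
tcp in stand [ 69.2  -2.  120.8] t 3.15 F [ 0.5 -0.4  0.4] w 0.0001298669832112076
[70,0,110] tool delta mm [ 0.8 -2.  10.8] yawerr deg 0.032744499130946264
[[ 0.001 -0.95  -0.311  0.08 ]
 [ 1.     0.001 -0.     0.001]
 [ 0.    -0.311  0.95  -0.179]
 [ 0.     0.     0.     1.   ]]
```

View pics/wrist2.png

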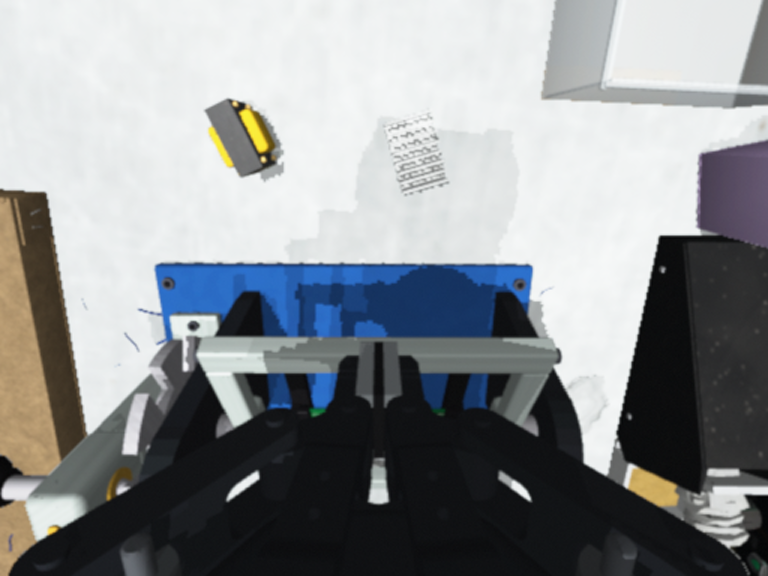

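View pics/side2.png

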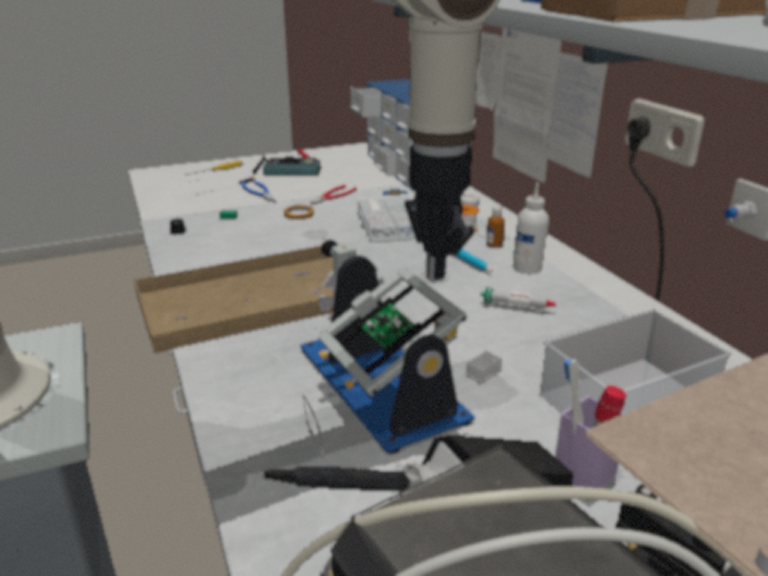

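Run:
```python
from h import *
p=np.load("pose.npy"); d=pickle.load(open("wrist2.pkl","rb")); s=pickle.load(open("side2.pkl","rb")); Rz=R.from_euler('z',p[2]).as_matrix(); o=np.array([p[0],p[1],0])
print("tcp side",proj(s,[.6029,-.2052,.1208])*1.5,"wrist",proj(d,[.6029,-.2052,.1208])*1.5)
for th in (0,.1,.2,.3,.4,.478):
  A=R.from_euler('y',-th).as_matrix()
  for y in(74,-74): print(th,[np.round(proj(c,o+Rz@(A@(np.array([x,y,5])/1e3)+[0,0,.105]))*1.5,1) for c in (d,s) for x in (77,63)])
im=s["color"][150:310,190:350,::-1]; cv2.imwrite("pics/s2z.png",cv2.resize(im,None,fx=3.7,fy=3.7,interpolation=cv2.INTER_CUBIC))
```

```text
tcp side [[434.61144214 302.34418906]] wrist [[376.71146915 322.82995998]]
0 [array([[216.9, 298.2]]), array([[220.2, 325.3]]), array([[409.8, 285.3]]), array([[401.3, 287.5]])]
0 [array([[528.5, 298.6]]), array([[525.3, 325.7]]), array([[471.1, 332.6]]), array([[461.9, 335.4]])]
0.1 [array([[211.1, 305.9]]), array([[215.8, 332.3]]), array([[409.3, 280.7]]), array([[400.9, 283.7]])]
0.1 [array([[533.8, 306.4]]), array([[529.4, 332.7]]), array([[470.8, 327.5]]), array([[461.6, 331.3]])]
0.2 [array([[205.3, 315.7]]), array([[211.3, 340.9]]), array([[408.4, 276.2]]), array([[400. , 280.1]])]
0.2 [array([[539.3, 316.1]]), array([[533.6, 341.3]]), array([[470.1, 322.6]]), array([[460.9, 327.3]])]
0.3 [array([[199.4, 327.6]]), array([[206.9, 351.1]]), array([[407. , 271.9]]), array([[398.8, 276.6]])]
0.3 [array([[544.8, 328. ]]), array([[537.7, 351.5]]), array([[468.9, 318. ]]), array([[459.8, 323.5]])]
0.4 [array([[193.6, 341.5]]), array([[202.6, 362.7]]), array([[405.2, 267.8]]), array([[397.2, 273.3]])]
0.4 [array([[550.2, 342. ]]), array([[541.6, 363.1]]), array([[467.1, 313.6]]), array([[458.2, 320. ]])]
0.478 [array([[189.2, 353.9]]), array([[199.4, 372.7]]), array([[403.5, 264.9]]), array([[395.7, 270.9]])]
0.478 [array([[554.2, 354.3]]), array([[544.6, 373.1]]), array([[465.4, 310.4]]), array([[456.7, 317.5]])]
```

View pics/s2z.png

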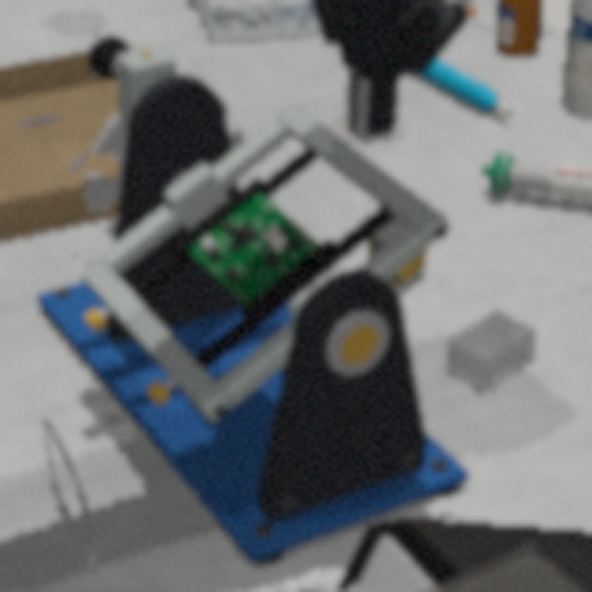

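Run:
```python
from h import *
p=np.load("pose.npy"); d=pickle.load(open("wrist2.pkl","rb")); s=pickle.load(open("side2.pkl","rb")); Rz=R.from_euler('z',p[2]).as_matrix(); o=np.array([p[0],p[1],0])
M=d["mount"]
for dz in (0,-5,-10,-15,-20,-25,-30):
  c=np.linalg.inv(M)@np.array([0.011,0,dz/1e3,1]); u=d["K"]@c[:3]
  c=np.linalg.inv(M)@np.array([0.0,0,dz/1e3,1]); u2=d["K"]@c[:3]
  print(dz,u[:2]/u[2]*1.5,u2[:2]/u2[2]*1.5,"side",proj(s,[.6029,-.2052,.1208-dz/1e3])*1.5)
for y in(134,-134): print(proj(d,o+Rz@(np.array([65,y+23.7,12])/1e3))*1.5)
im=d["color"][200:300,180:330,::-1]; cv2.imwrite("pics/w2z.png",cv2.resize(im,None,fx=5,fy=5,interpolation=cv2.INTER_CUBIC))
```

```text
0 [376.77920681 300.25120478] [376.7840526  322.77472393] side [[434.61144214 302.34418906]]
-5 [376.74532429 304.34079731] [376.75089946 327.35265103] side [[434.73815616 299.02529439]]
-10 [376.70967582 308.6435394 ] [376.7160502  332.16478492] side [[434.86552196 295.68932843]]
-15 [376.67211963 313.17654097] [376.67937125 337.22957046] side [[434.99354458 292.33615912]]
-20 [376.63249839 317.95879354] [376.64071463 342.56744152] side [[435.12222911 288.96565305]]
-25 [376.59063695 323.0114362 ] [376.59991596 348.2010966 ] side [[435.25158069 285.57767542]]
-30 [376.54633979 328.35806803] [376.55679211 354.15582137] side [[435.38160454 282.17209002]]
[[149.60511401 264.75031642]]
[[531.63408408 265.23889297]]
```

View pics/w2z.png

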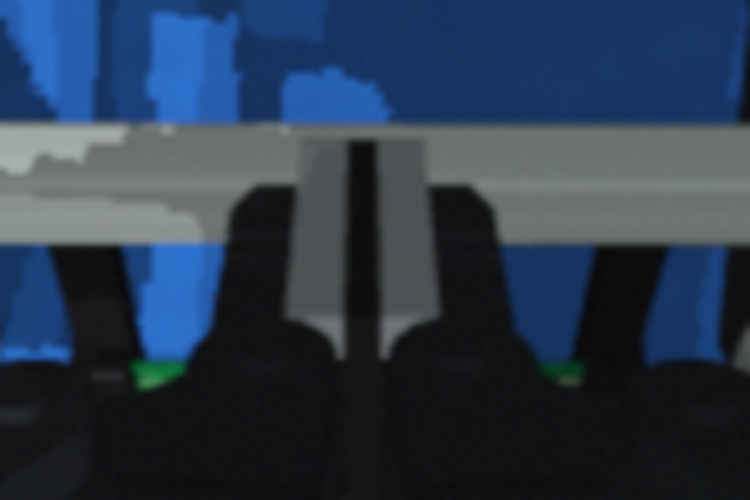

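Emit:
arm_command(
  series=[
    [0,-1,1,0,0,0,0],
    [0,-1,1,0,0,0,0],
    [0,0,1,0,0,0,0],
    [0,0,1,0,0,0,0],
    [0,0,1,0,0,0,0],
    [0,0,1,0,0,0,0],
    [0,0,1,0,0,0,0],
    [0,0,1,0,0,0,0],
    [0,0,1,0,0,0,0],
    [0,0,1,0,0,0,0],
  ],
)

```text
t: 4.25
position: [0.6026, -0.2033, 0.1111]
eef_rot: [0.0, 0.998, 0.057, 0.0]
ft_force: [-0.0, -0.2, 0.7]
grip_width: 0.0001
```

```bash
python3 to.py "[70,0,110]"; python3 look.py 3 wrist side top;python3 - <<'E'
from h import *
for n in("side","top"):
  s=pickle.load(open(n+"3.pkl","rb"))
  im=s["color"][150:310,190:350,::-1] if n=="side" else s["color"][120:280,185:345,::-1]; cv2.imwrite(f"pics/{n}3z.png",cv2.resize(im,None,fx=3.7,fy=3.7,interpolation=cv2.INTER_CUBIC))
E
```

```text
tcp in stand [ 69.2   0.  111.1] t 4.25 F [-0.1 -0.2  0.7] w 0.0001144829252783021
[70,0,110] tool delta mm [0.8 0.  1.1] yawerr deg 0.0326353049888556
[[ 0.001 -0.95  -0.311  0.08 ]
 [ 1.     0.001 -0.     0.001]
 [ 0.    -0.311  0.95  -0.179]
 [ 0.     0.     0.     1.   ]]
```

View pics/side3z.png

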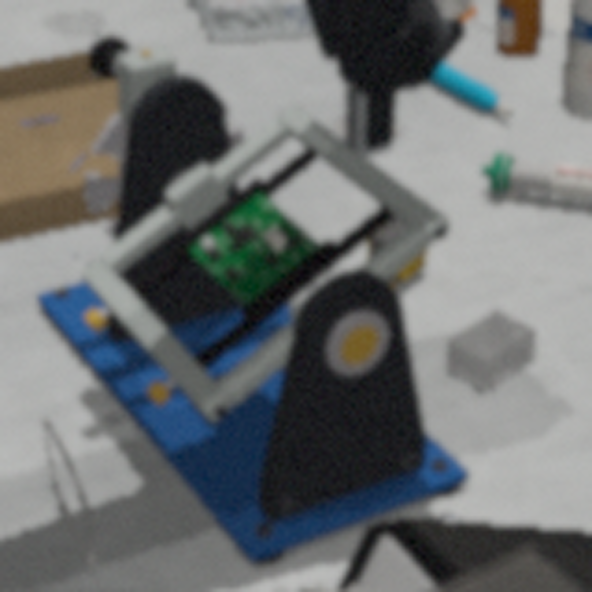

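View pics/top3z.png

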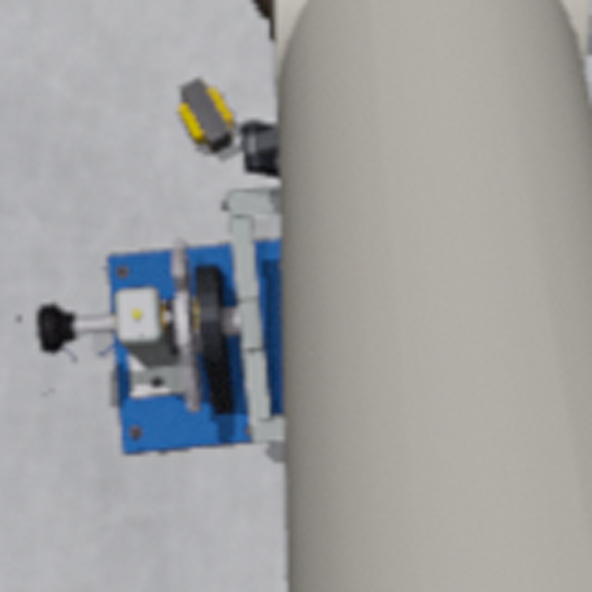

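View pics/wrist3.png

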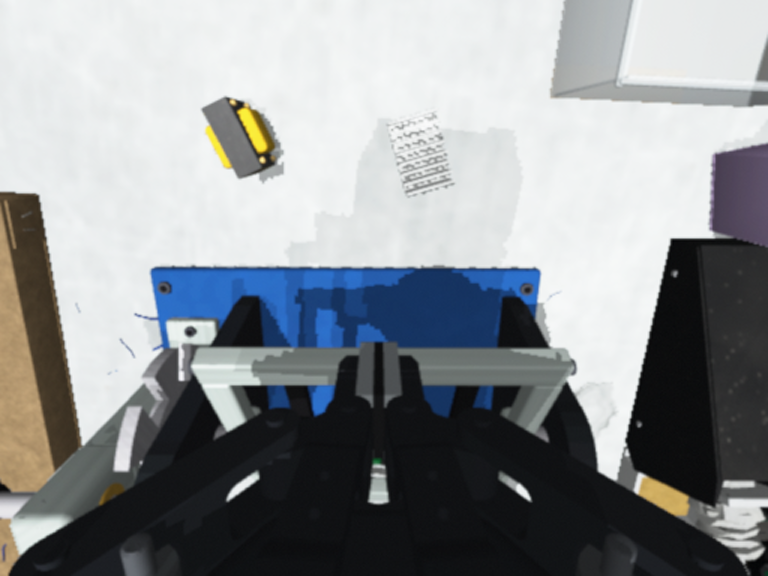

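Run:
```python
from h import *
p=np.load("pose.npy"); d=pickle.load(open("wrist3.pkl","rb")); s=pickle.load(open("side3.pkl","rb")); Rz=R.from_euler('z',p[2]).as_matrix(); o=np.array([p[0],p[1],0])
for c,px in((s,(190+372/3.7,150+147/3.7)),(d,(378/1.5,342/1.5)),(s,(190+300/3.7,150+112/3.7)),(d,(380/1.5,347/1.5))):
  e=Rz.T@(c["eye"]-o); r=Rz.T@ray(c,px)
  for X in (50,60,70,80,90): 
    k=(X/1e3-e[0])/r[0]; print(X,np.round(1e3*(e+k*r),1),end=" | ")
  print()
M=d["mount"]; print(d["K"])
```

```text
50 [ 50.  -31.4 165.3] | 60 [ 60.  -16.7 156.2] | 70 [ 70.  -2. 147.] | 80 [ 80.   12.8 137.9] | 90 [ 90.   27.5 128.8] | 
50 [50.  -0.6 92.2] | 60 [ 60.   -0.6 112.2] | 70 [ 70.   -0.6 132.3] | 80 [ 80.   -0.6 152.4] | 90 [ 90.   -0.5 172.5] | 
50 [ 50.  39. 155.] | 60 [ 60.   55.4 145.7] | 70 [ 70.   71.8 136.3] | 80 [ 80.   88.2 126.9] | 90 [ 90.  104.6 117.5] | 
50 [50.  -1.6 97.7] | 60 [ 60.   -1.5 117.2] | 70 [ 70.   -1.4 136.7] | 80 [ 80.   -1.2 156.3] | 90 [ 90.   -1.1 175.8] | 
[[285.06945305   0.         251.99803043]
 [  0.         285.06945305 186.12285394]
 [  0.           0.           1.        ]]
```

Run:
```python
from h import *
p=np.load("pose.npy"); d=pickle.load(open("wrist3.pkl","rb")); Rz=R.from_euler('z',p[2]).as_matrix(); o=np.array([p[0],p[1],0])
for dz in(0,.01,.02,.03,.04):
  e=dict(d); e["eye"]=d["eye"]+[0,0,dz]
  print(dz,[np.round(proj(e,o+Rz@(np.array(P)/1e3))[0]*1.5,1) for P in((65,157.7,12),(65,-110.3,12))])
  A=R.from_euler('y',-.478).as_matrix()
  print([np.round(proj(e,o+Rz@(A@(np.array(P)/1e3)+[0,0,.105]))[0]*1.5,1) for P in((77,74,5),(77,-74,5),(63,74,5))])
print(d["eye"])
```

```text
0 [array([145.3, 268.6]), array([539.4, 269.1])]
[array([183.8, 365.7]), array([569.2, 366.2]), array([194.9, 384.9])]
0.01 [array([152.7, 264.5]), array([534.3, 265. ])]
[array([194.4, 353.4]), array([558.8, 353.8]), array([204.4, 372.2])]
0.02 [array([159.6, 260.7]), array([529.5, 261.2])]
[array([203.9, 342.2]), array([549.4, 342.7]), array([212.9, 360.7])]
0.03 [array([166.1, 257.1]), array([525. , 257.5])]
[array([212.5, 332.2]), array([541. , 332.6]), array([220.7, 350.3])]
0.04 [array([172.2, 253.7]), array([520.8, 254.1])]
[array([220.3, 323.2]), array([533.3, 323.6]), array([227.7, 340.9])]
[ 0.68183317 -0.19467508  0.29053377]
```

Emit:
arm_command(
  series=[
    [0,0,1,0,0,0,0],
    [0,0,1,0,0,0,0],
    [0,0,1,0,0,0,0],
    [0,0,1,0,0,0,0],
    [0,0,1,0,0,0,0],
    [0,0,1,0,0,0,0],
    [0,0,1,0,0,0,0],
    [0,0,1,0,0,0,0],
    [0,0,1,0,0,0,0],
    [0,0,1,0,0,0,0],
  ],
)

```text
t: 5.4
position: [0.6027, -0.2033, 0.1012]
eef_rot: [0.0, 0.998, 0.057, 0.0]
ft_force: [2.6, 1.1, 3.2]
grip_width: -0.0005
```

```bash
python3 to.py "[70,0,110]"; python3 look.py 4 wrist side ;python3 - <<'E'
from h import *
for n in("side",):
  s=pickle.load(open(n+"4.pkl","rb"))
  im=s["color"][150:310,190:350,::-1] if n=="side" else s["color"][120:280,185:345,::-1]; cv2.imwrite(f"pics/{n}4z.png",cv2.resize(im,None,fx=3.7,fy=3.7,interpolation=cv2.INTER_CUBIC))
E
```

```text
tcp in stand [ 69.2  -0.  101.2] t 5.4 F [2.7 0.8 3.2] w -0.0004657731089197508
[70,0,110] tool delta mm [ 0.8 -0.  -8.8] yawerr deg 0.031337144120067315
[[ 0.001 -0.95  -0.311  0.08 ]
 [ 1.     0.001 -0.     0.001]
 [ 0.    -0.311  0.95  -0.179]
 [ 0.     0.     0.     1.   ]]
```

View pics/side4z.png

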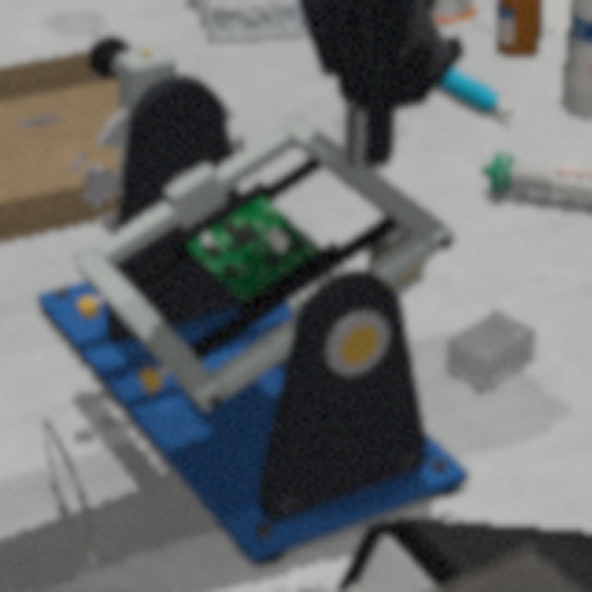

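View pics/wrist4.png

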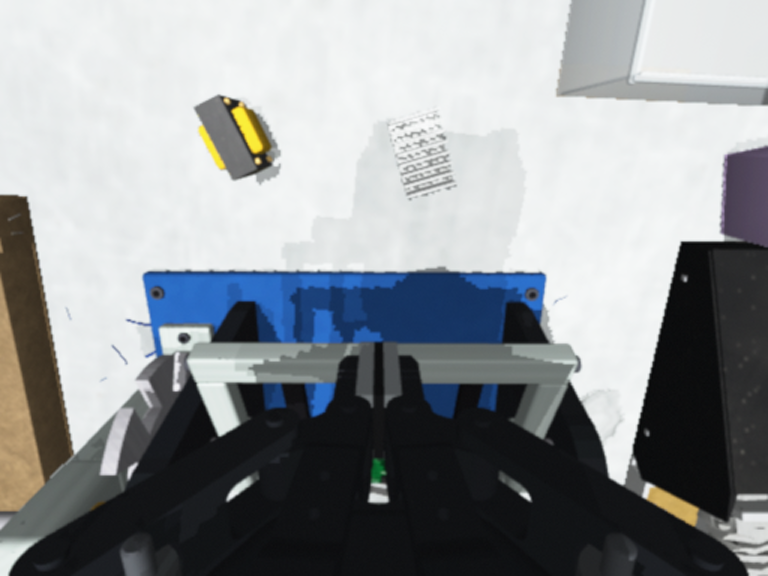

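Emit:
arm_command(
  series=[
    [0.8,0,1,0,0,0,0],
    [0.8,0,1,0,0,0,0],
    [0.5,0,1,0,0,0,0],
    [0.5,0,1,0,0,0,0],
    [0.4,0,1,0,0,0,0],
    [0.4,0,1,0,0,0,0],
    [0.4,0,1,0,0,0,0],
    [0.4,0,1,0,0,0,0],
    [0.4,0,1,0,0,0,0],
    [0.4,0,1,0,0,0,0],
  ],
)

```text
t: 6.5
position: [0.6076, -0.2027, 0.0911]
eef_rot: [0.0, 0.998, 0.057, -0.0]
ft_force: [-1.5, -0.4, 2.4]
grip_width: 0.0001
```

```bash
python3 to.py
cat > v.py <<'E'
import sys,subprocess
from h import *
k=sys.argv[1]
subprocess.run(["python3","look.py",k,"wrist","side"],stdout=subprocess.DEVNULL)
s=pickle.load(open(f"side{k}.pkl","rb")); im=s["color"][150:310,190:350,::-1]; a=cv2.resize(im,None,fx=3.7,fy=3.7,interpolation=cv2.INTER_CUBIC)
cv2.imwrite(f"pics/side{k}z.png",a)
E
python3 v.py 5
```

```text
tcp in stand [74.1 -0.  91.1] t 6.5 F [-1.5 -0.2  2.4] w 0.00010937964915564264
```

View pics/side5z.png

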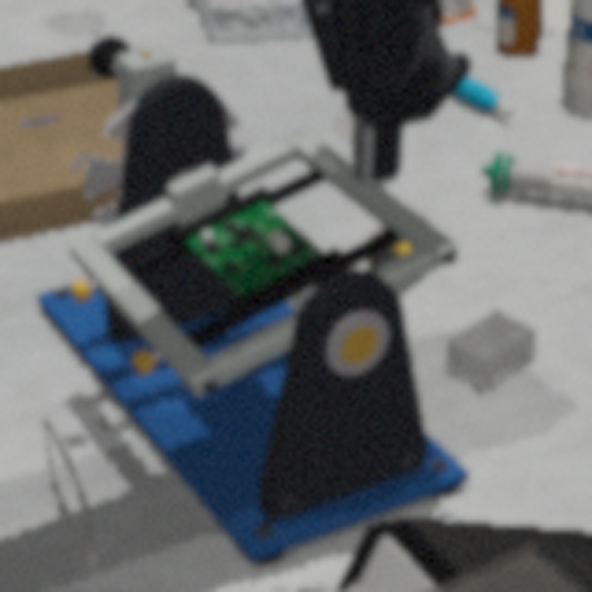

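Emit:
arm_command(
  series=[
    [0,0,1,0,0,0,0],
    [0,0,1,0,0,0,0],
    [0.2,0,1,0,0,0,0],
    [0.2,0,1,0,0,0,0],
    [0.2,0,1,0,0,0,0],
    [0.2,0,1,0,0,0,0],
    [0.2,0,1,0,0,0,0],
    [0.2,0,1,0,0,0,0],
    [0.2,0,1,0,0,0,0],
    [0.2,0,1,0,0,0,0],
  ],
)

```text
t: 7.6
position: [0.6094, -0.2024, 0.0812]
eef_rot: [-0.0, 0.998, 0.057, 0.0]
ft_force: [1.5, -0.0, 1.8]
grip_width: 0.0005
```

```bash
python3 to.py;python3 v.py 6
```

```text
tcp in stand [75.9  0.1 81.2] t 7.6 F [ 1.5 -0.2  1.8] w 0.0005130107099116212
```

View pics/side6z.png

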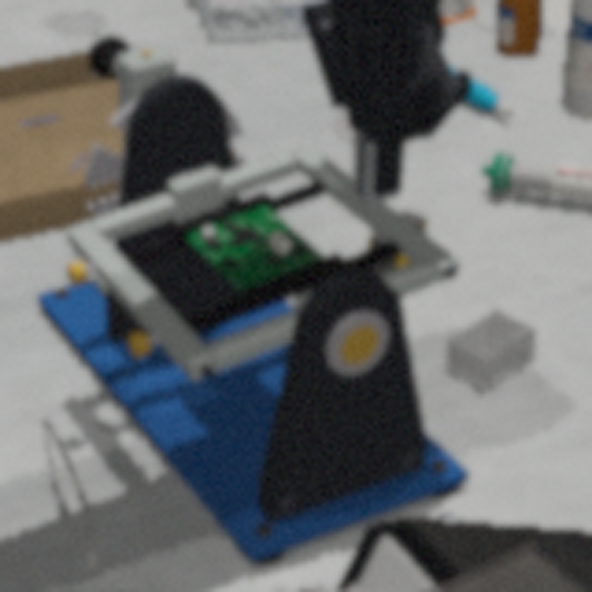

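View pics/wrist6.png

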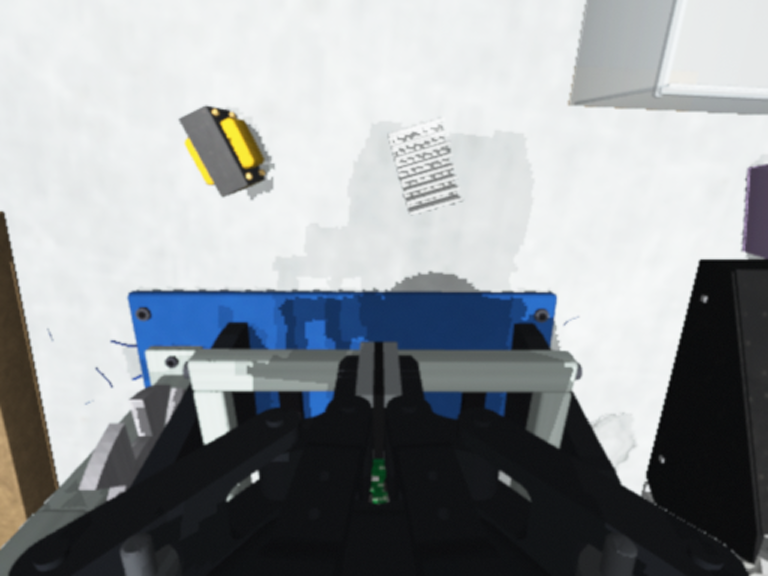

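```bash
cat > th.py <<'E'
from h import *
p=np.load("pose.npy"); s=pickle.load(open("side0.pkl","rb")); Rz=R.from_euler('z',p[2]).as_matrix(); o=np.array([p[0],p[1],0])
def f(th,P): return proj(s,o+Rz@(R.from_euler('y',-th).as_matrix()@(np.array(P)/1e3)+[0,0,.105]))[0]*3.7
for P in((77,-74,5),(-77,-74,5),(-77,74,5)):
  b=f(.478,P); print(P,[(t,np.round(f(t,P)-b,1)) for t in(-.05,0,.05,.1,.15)])
E
python3 th.py
python3 - <<'E'
from h import *
a=pickle.load(open("side0.pkl","rb"))["color"];b=pickle.load(open("side6.pkl","rb"))["color"]
x=[cv2.resize(i[200:270,205:320,::-1],None,fx=6.8,fy=4,interpolation=cv2.INTER_CUBIC) for i in(a,b)]
cv2.imwrite("pics/c6.png",np.vstack(x))
E
```

```text
(77, -74, 5) [(-0.05, array([13.7, 61. ])), (0, array([13.9, 54.6])), (0.05, array([13.8, 48.3])), (0.1, array([13.4, 42.1])), (0.15, array([12.6, 36. ]))]
(-77, -74, 5) [(-0.05, array([-12.3, -65.9])), (0, array([-12.9, -58.8])), (0.05, array([-13. , -51.9])), (0.1, array([-12.8, -45.1])), (0.15, array([-12.2, -38.5]))]
(-77, 74, 5) [(-0.05, array([-13.7, -60.6])), (0, array([-13.9, -54.2])), (0.05, array([-13.8, -47.9])), (0.1, array([-13.4, -41.7])), (0.15, array([-12.6, -35.7]))]
```

View pics/c6.png

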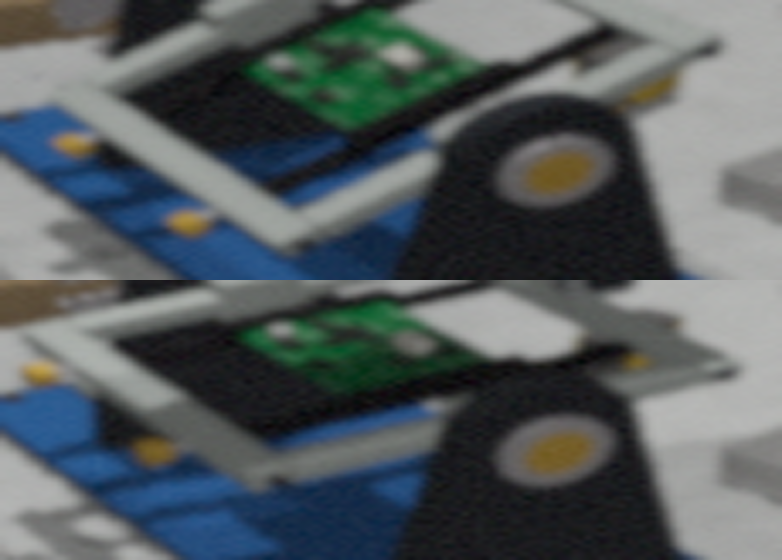

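Emit:
arm_command(
  series=[
    [0.2,0,1,0,0,0,0],
    [0.2,0,1,0,0,0,0],
    [0.2,0,1,0,0,0,0],
    [0.1,0,1,0,0,0,0],
    [0.1,0,1,0,0,0,0],
    [0,0,0.5,0,0,0,0],
    [0,0,0.5,0,0,0,0],
    [0,0,0,0,0,0,0],
    [0,0,0,0,0,0,0],
    [0,0,0,0,0,0,0],
  ],
)

```text
t: 8.7
position: [0.6098, -0.2024, 0.0751]
eef_rot: [-0.0, 0.998, 0.057, -0.0]
ft_force: [0.5, 0.5, 1.6]
grip_width: 0.0004
```

```bash
python3 to.py;python3 v.py 7
python3 - <<'E'
from h import *
a=pickle.load(open("side0.pkl","rb"))["color"];b=pickle.load(open("side7.pkl","rb"))["color"]
x=[cv2.resize(i[200:270,205:320,::-1],None,fx=6.8,fy=4,interpolation=cv2.INTER_CUBIC) for i in(a,b)]
cv2.imwrite("pics/c7.png",np.vstack(x))
E
```

```text
tcp in stand [76.4  0.1 75.1] t 8.7 F [0.5 0.4 1.6] w 0.00036326270839592806
```

View pics/c7.png

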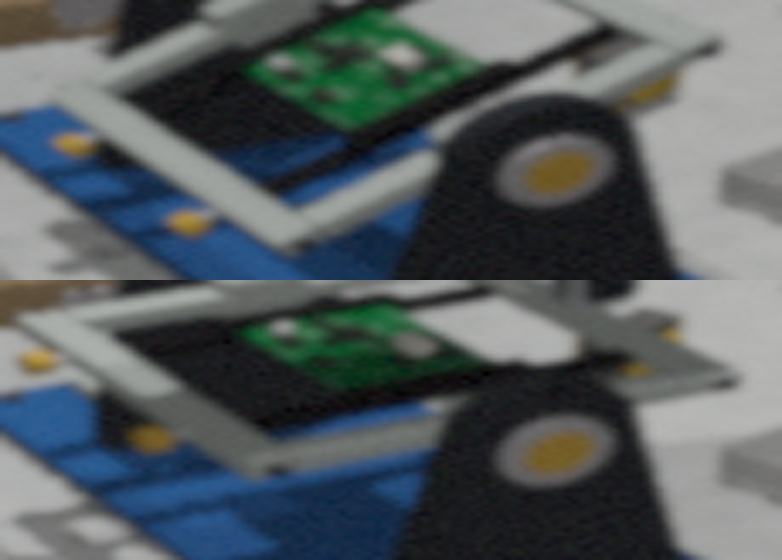

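View pics/wrist7.png

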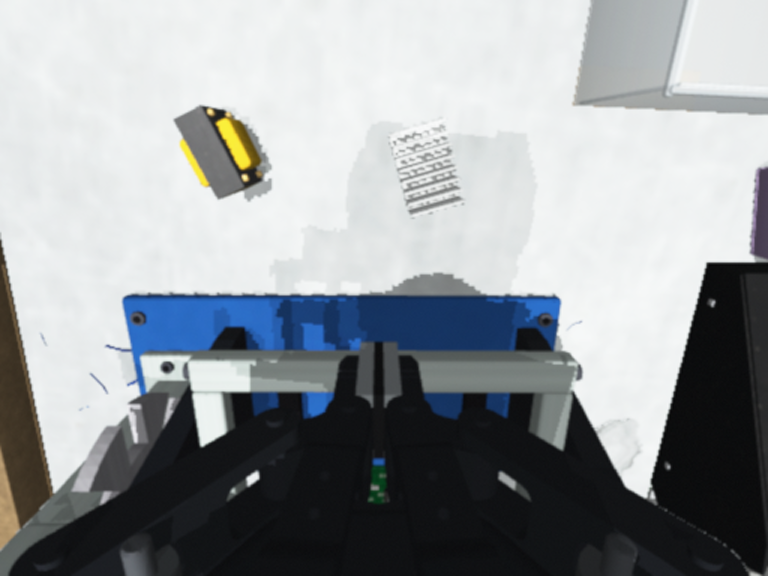

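Emit:
arm_command(
  series=[
    [0,0,0.5,0,0,0,0],
    [0,0,0.5,0,0,0,0],
    [0,0,0.5,0,0,0,0],
    [0,0,0.5,0,0,0,0],
    [0,0,0.5,0,0,0,0],
    [0,0,0,0,0,0,0],
    [0,0,-5,0,0,0,0],
    [0,0,-15,0,0,0,0],
    [0,0,-30,0,0,0,0],
    [0,0,-40,0,0,0,0],
  ],
)

```text
t: 9.8
position: [0.6085, -0.2021, 0.1628]
eef_rot: [-0.001, 0.998, 0.058, -0.002]
ft_force: [0.4, -0.4, -0.1]
grip_width: 0.0003
```

```bash
python3 to.py "[-60,105,260]" "[0,230,260]";python3 v.py 8
python3 - <<'E'
from h import *
a=pickle.load(open("side0.pkl","rb"))["color"];b=pickle.load(open("side8.pkl","rb"))["color"]
x=[cv2.resize(i[200:270,205:320,::-1],None,fx=6.8,fy=4,interpolation=cv2.INTER_CUBIC) for i in(a,b)]
cv2.imwrite("pics/c8.png",np.vstack(x))
E
```

```text
tcp in stand [ 75.1   0.5 162.8] t 9.8 F [ 0.4 -0.4 -0.1] w 0.0002598045766793803
[-60,105,260] tool delta mm [-135.3 -104.8  -96.6] yawerr deg 0.04316898635297093
[0,230,260] tool delta mm [ -75.2 -229.7  -96.6] yawerr deg 0.04316898635297093
```

View pics/c8.png

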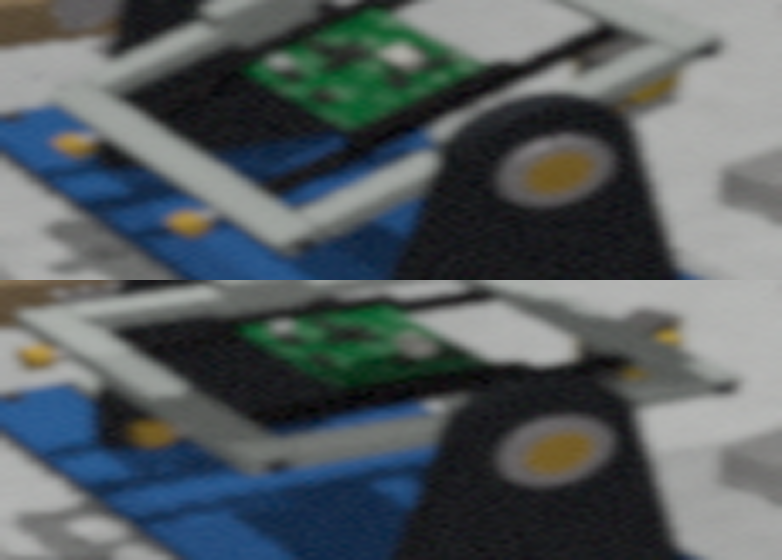

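View pics/wrist8.png

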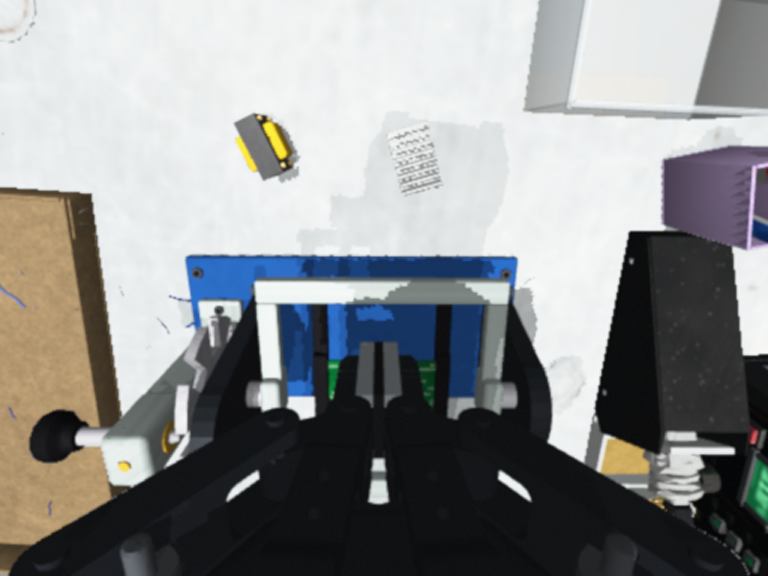

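Emit:
arm_command(
  series=[
    [0,0,-20,0,0,0,0],
    [-5,-15,-10,0,0,0,0],
    [-10,-30,0,0,0,0,0],
    [-10,-30,0,0,0,0,0],
    [-10,-30,0,0,0,0,0],
    [-10,-30,0,0,0,0,0],
    [-10,-30,0,0,0,0,0],
    [-10,-30,0,0,0,0,0],
    [-8,-25,0,0,0,0,0],
    [-2,-10,0,0,0,0,0],
  ],
)

```text
t: 10.9
position: [0.5072, 0.0211, 0.1932]
eef_rot: [0.0, 0.998, 0.06, -0.0]
ft_force: [0.5, 0.8, 0.2]
grip_width: -0.0002
```

```bash
python3 to.py "[0,230,107]"; python3 look.py 9 wrist side top
python3 - <<'E'
from h import *
t=pickle.load(open("top9.pkl","rb"))
cv2.imwrite("pics/t9z.png",cv2.resize(t["color"][140:270,185:345,::-1],None,fx=4.8,fy=4.6,interpolation=cv2.INTER_CUBIC))
E
```

```text
tcp in stand [-1.000e-01  2.338e+02  1.932e+02] t 10.9 F [0.6 0.7 0.2] w -0.00020980944786213408
[0,230,107] tool delta mm [ 0.1  3.8 86.2] yawerr deg 0.31271720371598055
[[ 0.001 -0.95  -0.311  0.08 ]
 [ 1.     0.001 -0.     0.001]
 [ 0.    -0.311  0.95  -0.179]
 [ 0.     0.     0.     1.   ]]
```

View pics/t9z.png

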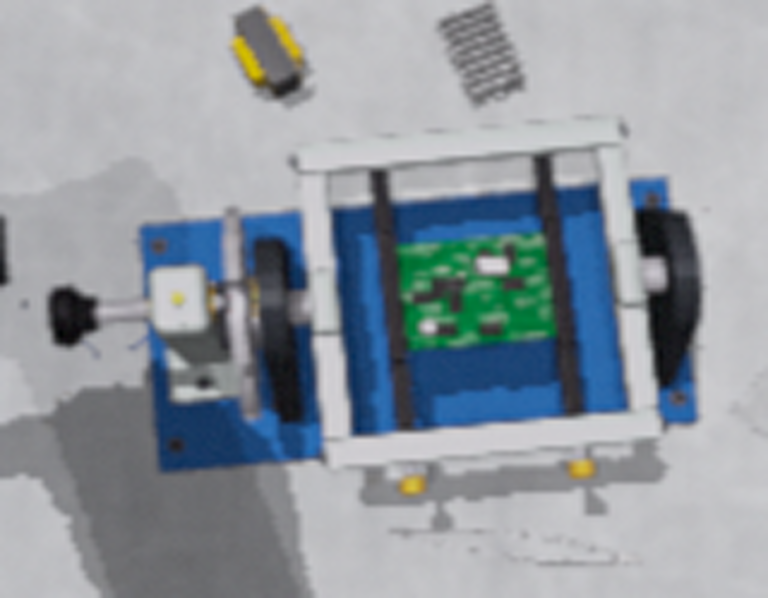

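View pics/wrist9.png

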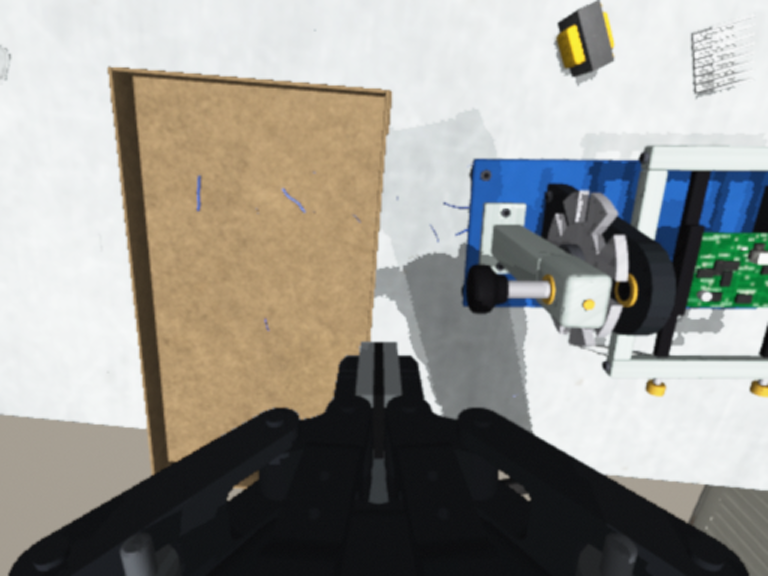

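View pics/side9.png

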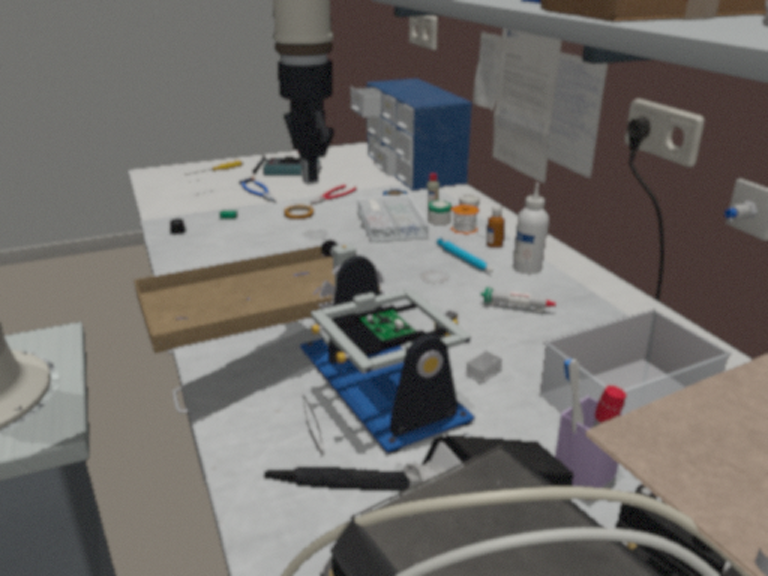

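Run:
```python
from h import *
p=np.load("pose.npy"); Rz=R.from_euler('z',p[2]).as_matrix(); o=np.array([p[0],p[1],0])
d=pickle.load(open("wrist9.pkl","rb")); t=pickle.load(open("top9.pkl","rb"))
im=d["color"][95:265,310:512,::-1]; cv2.imwrite("pics/w9z.png",cv2.resize(im,None,fx=3.9,fy=3.5,interpolation=cv2.INTER_CUBIC))
for th in(-.1,-.05,0,.05,.1):
  A=R.from_euler('y',-th).as_matrix()
  g=lambda c,P:proj(c,o+Rz@(A@(np.array(P)/1e3)+[0,0,.105]))[0]
  f=lambda P:(g(t,P)-[184.6,139.6])*[4.8,4.6]
  print(th,np.round([f(P) for P in((77,74,5),(77,-74,5),(-77,74,5),(-77,-74,5))],1).tolist(), np.round([(g(d,P)-[309.5,94.5])*[3.9,3.5] for P in((77,74,5),(-77,74,5),(0,108,50))],1).tolist())
```

```text
-0.1 [[297.5, 146.7], [619.5, 115.9], [329.8, 467.2], [667.9, 434.1]] [[464.4, 8.1], [382.5, 559.4], [380.3, 337.4]]
-0.05 [[297.2, 144.8], [620.6, 113.9], [330.1, 468.8], [666.7, 435.9]] [[474.3, 8.2], [374.7, 554.0], [378.7, 347.9]]
0 [[296.9, 143.3], [621.7, 112.2], [330.3, 470.0], [665.5, 437.2]] [[484.4, 9.0], [367.2, 548.2], [376.7, 358.1]]
0.05 [[296.7, 142.1], [622.9, 111.0], [330.5, 470.8], [664.2, 438.1]] [[494.6, 10.7], [359.9, 541.9], [374.5, 368.1]]
0.1 [[296.5, 141.4], [624.2, 110.1], [330.7, 471.1], [662.9, 438.6]] [[504.8, 13.3], [352.9, 535.2], [372.0, 377.7]]
```

View pics/w9z.png

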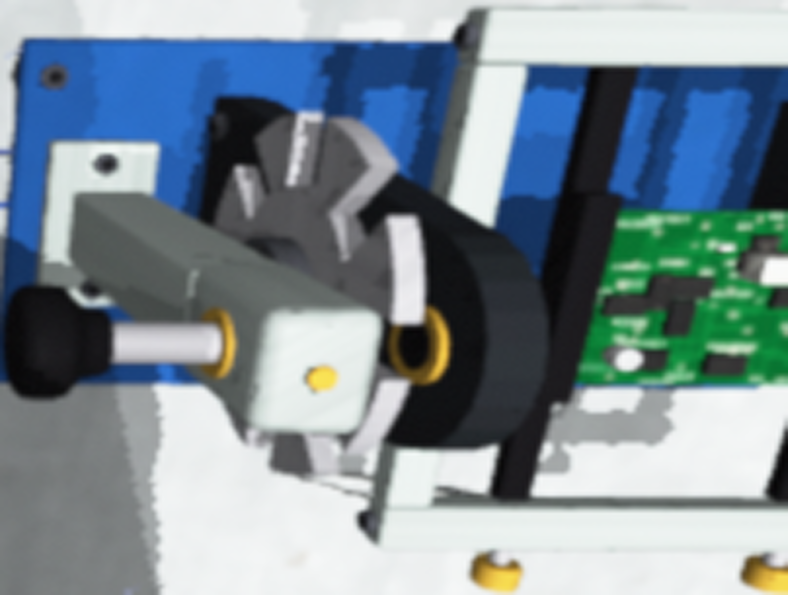

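Emit:
arm_command(
  series=[
    [0,0,10,0,0,0.3,0],
    [0,0,18,0,0,0,0],
    [0,0,20,0,0,0,0],
    [0,0,20,0,0,0,0],
    [0,0,12,0,0,0,0],
    [0,0,6,0,0,0,0],
    [0,5,0,0,0,0,0],
    [0,5,0,0,0,0,0],
    [0,3,0,0,0,0,0],
    [0,0,0,0,0,0,0],
  ],
)

```text
t: 12.05
position: [0.5113, 0.0035, 0.1074]
eef_rot: [0.0, 0.999, 0.054, 0.001]
ft_force: [-0.5, 0.4, 0.2]
grip_width: 0.0001
```

```bash
python3 to.py "[0,202,107]"; python3 v.py 10
python3 - <<'E'
from h import *
t=pickle.load(open("side10.pkl","rb"))
cv2.imwrite("pics/s10z.png",cv2.resize(t["color"][110:230,180:300,::-1],None,fx=5,fy=5,interpolation=cv2.INTER_CUBIC))
E
```

```text
tcp in stand [  2.  215.9 107.4] t 12.05 F [-0.4  0.4  0.2] w 5.119157941422127e-05
[0,202,107] tool delta mm [-1.9 13.9  0.4] yawerr deg -0.3499439582820153
```

View pics/s10z.png

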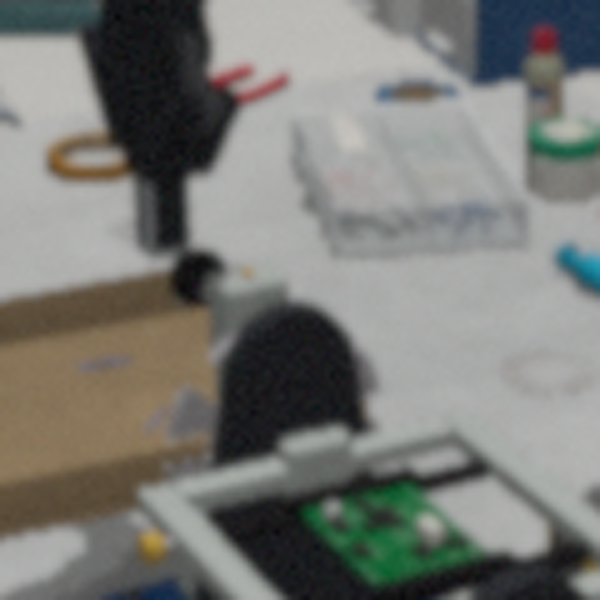

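View pics/wrist10.png

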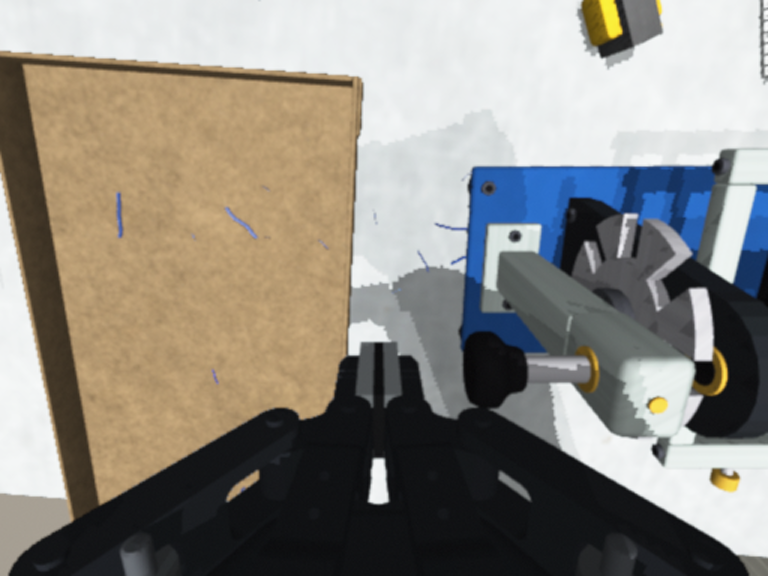

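Run:
```python
from h import *
p=np.load("pose.npy"); Rz=R.from_euler('z',p[2]).as_matrix(); o=np.array([p[0],p[1],0])
d=pickle.load(open("wrist10.pkl","rb")); s=pickle.load(open("side10.pkl","rb"))
f=lambda c,P:proj(c,o+Rz@(np.array(P)/1e3))[0]
for z in(107,130,140,145,150,155): print(z,(f(s,(2,216,z))-[180,110])*5+2)
for P in((0,188,146),(0,188,160),(0,188,132),(0,168,146)): print(P,(f(s,P)-[180,110])*5+2, f(d,P)*1.5)
```

```text
107 [170.04616749 322.62447097]
130 [167.84278908 277.23304714]
140 [166.87071509 257.20751633]
145 [166.38142303 247.12769376]
150 [165.8899415  237.00276632]
155 [165.39625577 226.8324306 ]
(0, 188, 146) [188.23409958 267.69699611] [451.50326264 369.40570451]
(0, 188, 160) [186.96083427 238.7014046 ] [458.2326815 390.3576763]
(0, 188, 132) [189.49118212 296.3240635 ] [445.81264597 351.68803191]
(0, 168, 146) [207.48726187 283.8108598 ] [505.25782584 369.13406542]
```

Emit:
arm_command(
  series=[
    [-2,3,2,0,0,0,0],
    [0,3,2,0,0,0,0],
    [0,3,0,0,0,0,0],
    [0,3,0,0,0,0,0],
    [0,2,0,0,0,0,0],
    [0,2,0,0,0,0,0],
    [0,2,0,0,0,0,0],
    [0,2,0,0,0,0,0],
    [0,2,0,0,0,0,0],
    [0,2,0,0,0,0,0],
  ],
)

```text
t: 13.15
position: [0.5111, -0.0185, 0.1027]
eef_rot: [-0.001, 0.998, 0.055, 0.0]
ft_force: [-0.4, 3.3, 0.2]
grip_width: 0.0002
```

```bash
python3 to.py "[0,176,103]"; python3 v.py 11
```

```text
tcp in stand [ -0.7 194.  102.7] t 13.15 F [0.  3.3 0.2] w 0.00019885796550125502
[0,176,103] tool delta mm [ 0.8 18.  -0.3] yawerr deg -0.2178990741674223
```

View pics/wrist11.png

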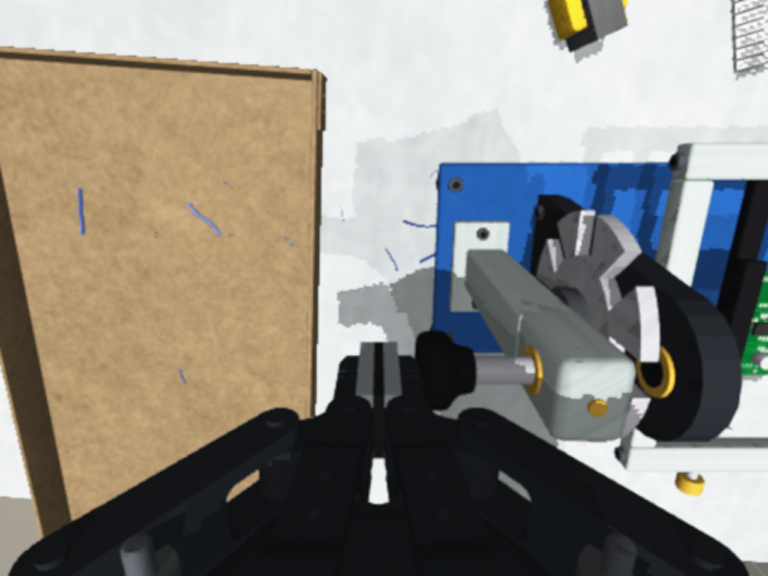

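Emit:
arm_command(
  series=[
    [0,2,0,0,0,0,0],
    [0,2,0,0,0,0,0],
    [0,2,0,0,0,0,0],
    [0,2,0,0,0,0,0],
    [0,1,0,0,0,0,0],
    [0,1,0,0,0,0,0],
    [0,1,0,0,0,0,0],
    [0,1,0,0,0,0,0],
    [0,1,0,0,0,0,0],
    [0,1,0,0,0,0,0],
  ],
)

```text
t: 14.25
position: [0.5128, -0.0335, 0.1027]
eef_rot: [0.0, 0.998, 0.055, 0.0]
ft_force: [-0.6, 3.6, 0.8]
grip_width: 0.0001
```

```bash
python3 to.py "[0,176,103]"; python3 v.py 12
```

```text
tcp in stand [ -0.8 178.9 102.7] t 14.25 F [-0.2  3.7  0.8] w 6.028728815655222e-05
[0,176,103] tool delta mm [ 0.8  2.9 -0.3] yawerr deg -0.2633626011842316
```

View pics/wrist12.png

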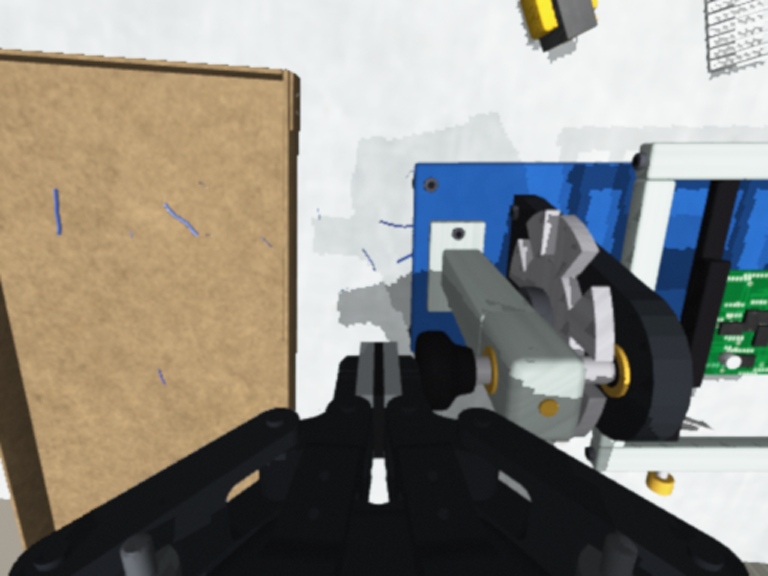

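Emit:
arm_command(
  series=[
    [0,1,0,0,0,0,0],
    [0,1,0,0,0,0,0],
    [0,1,0,0,0,0,0],
    [0,1,0,0,0,0,0],
    [0,1,0,0,0,0,0],
    [0,0.5,0,0,0,0,0],
    [0,0,0,0,0,0,0],
    [0,0,0,0,0,0,0],
    [0,0,0,0,0,0,0],
    [0,0,0,0,0,0,0],
  ],
)

```text
t: 15.35
position: [0.5133, -0.0381, 0.1027]
eef_rot: [-0.0, 0.998, 0.055, 0.0]
ft_force: [-0.5, 5.2, 0.9]
grip_width: -0.0001
```

```bash
python3 to.py "[0,176,103]"; python3 v.py 13
```

```text
tcp in stand [ -0.8 174.3 102.7] t 15.35 F [0.1 5.2 0.9] w -5.892633309054853e-05
[0,176,103] tool delta mm [ 0.8 -1.7 -0.3] yawerr deg -0.23145224824495453
```

View pics/wrist13.png

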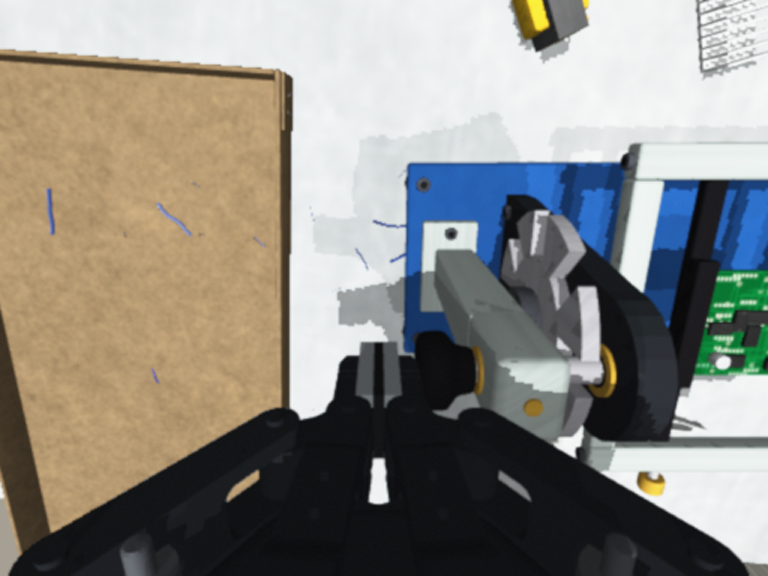

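Emit:
arm_command(
  series=[
    [0,0.5,0,0,0,0,0],
    [0,0.5,0,0,0,0,0],
    [0,0.5,0,0,0,0,0],
    [0,0.5,0,0,0,0,0],
    [0,0,0,0,0,0,0],
    [0,0,0,0,0,0,0],
    [0,0,0,0,0,0,0],
    [0,0,0,0,0,0,0],
    [0,0,0,0,0,0,0],
    [0,0,0,0,0,0,0],
  ],
)

```text
t: 16.45
position: [0.5133, -0.0381, 0.1027]
eef_rot: [-0.001, 0.998, 0.056, -0.0]
ft_force: [-1.0, 9.1, 1.6]
grip_width: 0.0001
```

```bash
python3 to.py "[0,176,103]"
```

```text
tcp in stand [ -0.8 174.3 102.7] t 16.45 F [0.1 9.1 1.6] w 0.00013331054221549536
[0,176,103] tool delta mm [ 0.8 -1.7 -0.3] yawerr deg -0.15083871921884873
```

Emit:
arm_command(
  series=[
    [0,-3,0,0,0,0,0],
    [0,-10,0,0,0,0,0],
    [0,-20,0,0,0,0,0],
    [0,-30,-5,0,0,0,0],
    [0,-20,-20,0,0,0,0],
    [0,0,-30,0,0,0,0],
    [0,0,-30,0,0,0,0],
    [0,0,-20,0,0,0,0],
    [0,0,0,0,0,0,0],
    [0,0,0,0,0,0,0],
  ],
)

```text
t: 17.45
position: [0.5044, 0.0408, 0.2076]
eef_rot: [0.001, 0.999, 0.054, 0.0]
ft_force: [0.2, -0.0, -0.5]
grip_width: 0.0002
```

```bash
python3 to.py; python3 look.py 14 wrist side top
python3 - <<'E'
from h import *
t=pickle.load(open("top14.pkl","rb"));d=pickle.load(open("wrist14.pkl","rb"));s=pickle.load(open("side14.pkl","rb"))
cv2.imwrite("pics/t14z.png",cv2.resize(t["color"][140:270,185:345,::-1],None,fx=4.8,fy=4.6,interpolation=cv2.INTER_CUBIC))
cv2.imwrite("pics/s14z.png",cv2.resize(s["color"][150:310,190:350,::-1],None,fx=3.7,fy=3.7,interpolation=cv2.INTER_CUBIC))
p=np.load("pose.npy"); Rz=R.from_euler('z',p[2]).as_matrix(); o=np.array([p[0],p[1],0])
for P in((0,188,146),(0,162,146)): print((proj(t,o+Rz@(np.array(P)/1e3))[0]-[184.6,139.6])*[4.8,4.6], proj(d,o+Rz@(np.array(P)/1e3))*1.5)
E
```

```text
tcp in stand [ -0.6 253.7 207.6] t 17.45 F [ 0.2 -0.1 -0.5] w 0.00024575394626651917
[[ 0.001 -0.95  -0.311  0.08 ]
 [ 1.     0.001 -0.     0.001]
 [ 0.    -0.311  0.95  -0.179]
 [ 0.     0.     0.     1.   ]]
[ 44.79288883 318.57066805] [[487.73794989 278.96087607]]
[105.59606995 312.69451223] [[531.57524742 278.73841272]]
```

View pics/t14z.png

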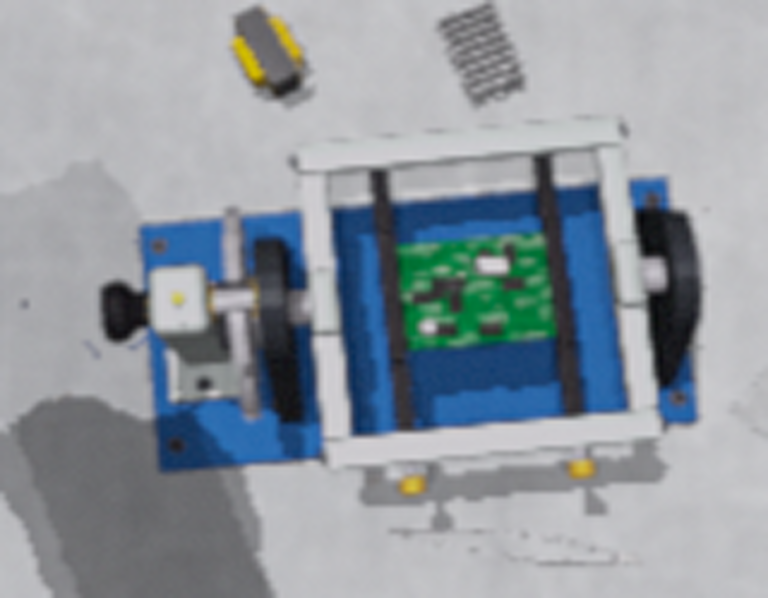

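View pics/wrist14.png

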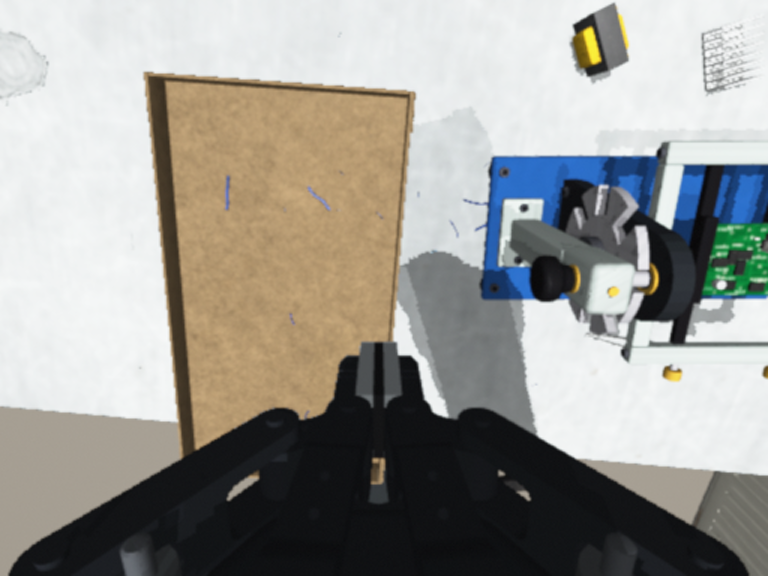

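View pics/s14z.png

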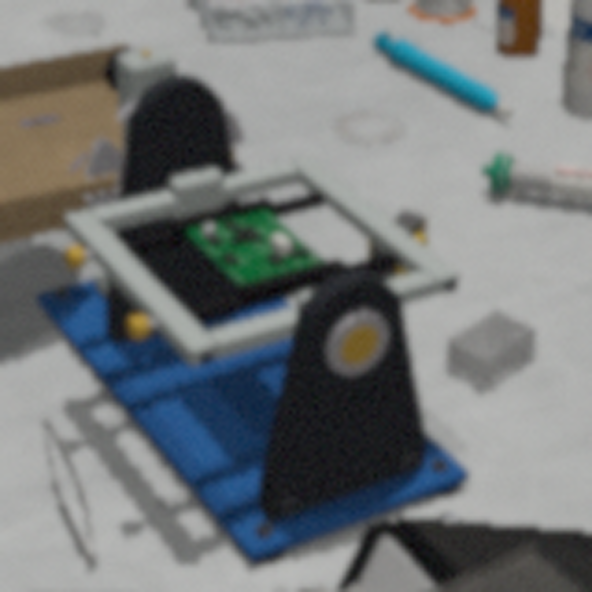

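Run:
```python
from h import *
p=np.load("pose.npy"); Rz=R.from_euler('z',p[2]).as_matrix(); o=np.array([p[0],p[1],0])
for k in("wrist9","wrist14"):
  d=pickle.load(open(k+".pkl","rb"))
  g=proj(d,o+Rz@np.array([0,.15,.15]))[0].astype(int); x0,y0=g[0]-50,g[1]-37
  im=cv2.resize(d["color"][y0:y0+75,x0:x0+100,::-1],None,fx=8,fy=8,interpolation=cv2.INTER_CUBIC)
  f=lambda P:(proj(d,o+Rz@(np.array(P)/1e3))[0]-[x0,y0]+.5)*8
  for P in((-15,116,168),(-15,140,168),(15,116,168),(15,140,168)): cv2.circle(im,tuple(int(v) for v in f(P)),4,(0,0,255),-1)
  for y in((188,162) ):
    q=np.array([f((14*np.cos(a),y,146+14*np.sin(a))) for a in np.linspace(0,6.3,40)]).astype(int); cv2.polylines(im,[q],True,(0,255,0) if y==162 else (255,0,255),1)
  cv2.imwrite(f"pics/{k}k.png",im)
```

```text
(no output)
```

View pics/wrist9k.png

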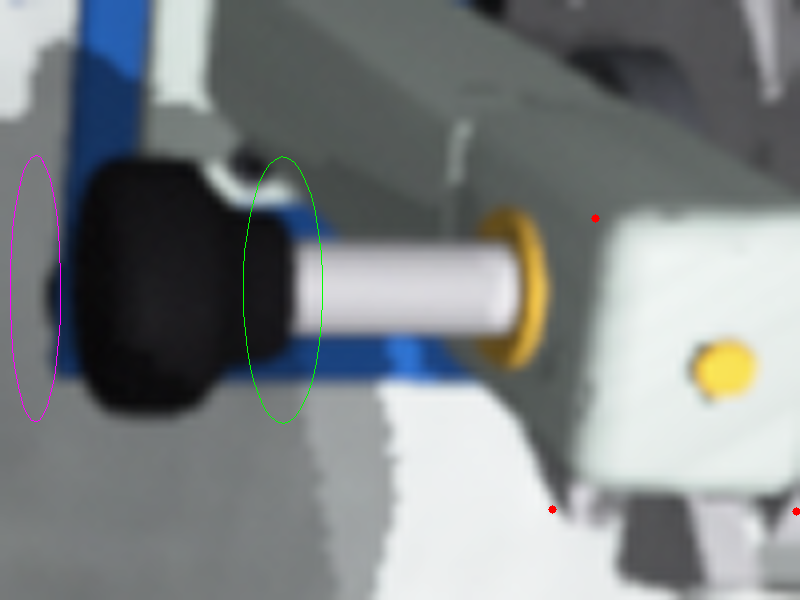

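View pics/wrist14k.png

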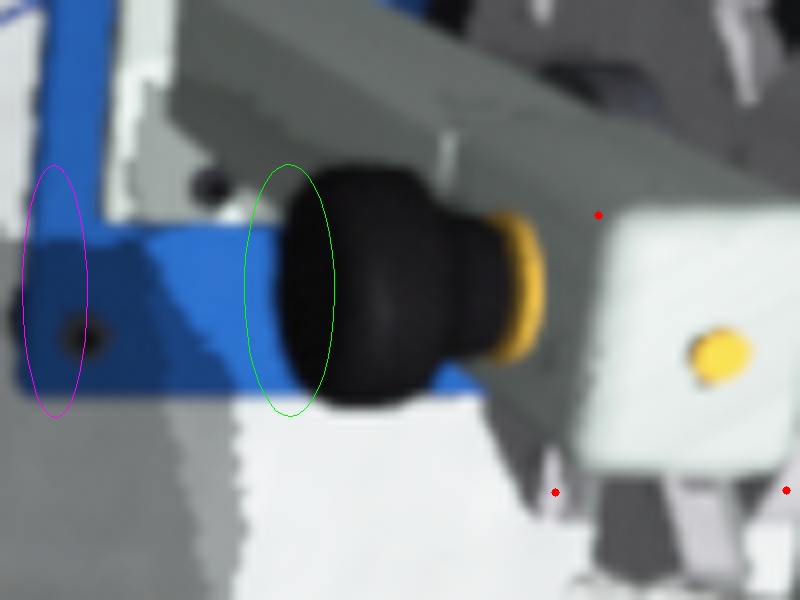

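```bash
python3 to.py; python3 -c "
from rig import robot
print(robot.close_job())"
```

```text
tcp in stand [ -1.5 254.1 206.5] t 17.6 F [ 0.  -0.1  0.9] w -0.0003060449327158862
the job is handed in; nothing more can be done
None
```

I pressed the raised far rail down with the shut fingertips until the frame was level. I then pushed the black knob in with the outside of the closed fingers until it hit a hard stop. I backed the arm clear and handed the job in at 17.6 s; it reports no verdict.

**Checks**
- **Level:** The side and wrist pictures put the frame within about 0.03 rad of level, with the slot in line with the bar before the push.
- **Bar:** The pictures show the bar running through the disc. When I commanded another 2 mm, the force rose from 5.2 to 9.1 N with no movement.
- **Clear of everything:** Afterwards the wrist force was near zero and the tool was well away from the fixture. The transformer, heatsink and tweezers look unmoved.
- **Forces:** The highest rail force I read, between moves, was about 4.3 N. The arm never went near the board.

**Disagreements**
- **Fingertips:** The real fingertips sat about 37 mm short of the reported TCP. The first commanded press touched nothing, so I went by contact force and pictures instead.
- **Knob travel:** The pictures show about 22.5 mm of travel, not the full 26 mm. Measured against the guide block, the knob now stands about 25–26 mm in, which would mean it started about 3–4 mm in. I take the hard stop as home.

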